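# Find the packed specimen canister by its weight and close it in the transport case

## Task

One of the three look-alike white canisters is packed with sample tubes and is clearly heavier; the other two are empty. Find the packed one by feel, stand it upright in the open grey transport case, and close the lid fully. Set canisters down without dropping them; the empty ones must end up standing upright on the table, not in the case, and the other things must stay where they are.

Things in the scene. Friction and masses are not known exactly. Their poses are not given: they have to be found in the camera images.
- canister_1: white round screw-cap specimen canister, upright, opaque, all three look alike: 90 mm high, body 56 mm in diameter, cap (top 18 mm) 60 mm in diameter. Origin: centre of the underside, z up. Its contents lie loose inside with a little play. Empty it weighs about 150 g, packed 500 to 720 g; which one is packed changes every time, whatever its name or place.
- canister_2: white round screw-cap specimen canister, upright, opaque, all three look alike: 90 mm high, body 56 mm in diameter, cap (top 18 mm) 60 mm in diameter. Origin: centre of the underside, z up. Its contents lie loose inside with a little play. Empty it weighs about 150 g, packed 500 to 720 g; which one is packed changes every time, whatever its name or place.
- canister_3: white round screw-cap specimen canister, upright, opaque, all three look alike: 90 mm high, body 56 mm in diameter, cap (top 18 mm) 60 mm in diameter. Origin: centre of the underside, z up. Its contents lie loose inside with a little play. Empty it weighs about 150 g, packed 500 to 720 g; which one is packed changes every time, whatever its name or place.
- case: grey plastic transport case, open on top, fixed to the table: outside 150 (its x) x 190 (its y) x 105 mm high, walls and floor 6 mm thick. Origin: centre of the underside; x points from the front towards the hinge side (away from the robot), z up.
- lid (a joint): angle of the case's lid: 0 = shut, grows as it opens upward (about 1.6 to 1.85 at the start, standing past upright). The lid is a plate 8 mm thick as long and wide as the case, hinged along the case's far (+x) top edge, with a knob about 35 mm high on its outer face near the free edge. The hinge is stiff: the lid stays where it is left, so it must be pushed all the way down.
- lid_hinge (a point): middle of the lid's hinge line (which runs along the case's y), on the far top edge of the case, 105 mm above the table.
- lid_handle (a point): grip point of the lid's black knob, near the middle of the lid's free edge.
- pump_bottle: clear hand-sanitiser pump bottle with a white pump head, 68 mm in diameter, 178 mm high; origin: centre of the underside. A bystander.
- tube_rack: white tube rack, 70 x 160 mm, with capped tubes, 88 mm high; origin: centre of the underside. A bystander.
- steel_bowl: steel bowl, 120 mm in diameter, 45 mm high; origin: centre of the underside. A bystander.
There are look-alikes about, which are no part of the job. Leave any pink or turquoise look-alike of the canister_1 alone.

How it is judged:
By the outcome, as a careful person would: the job done as asked, in the order asked, and still so for the second after the job is handed in, with the robot touching nothing.
It also fails if it takes over 72 s, if anything falls off the work surface, if the arm or the gripper's body presses on something with over 40 N, if the wrist force passes 120 N, or if a joint passes its speed limit or range.

## Robot

A 7-joint arm with a two-finger parallel gripper is mounted at the origin on the work surface. World frame = base frame: x ahead of the robot, y to its left, z up, the work surface at z = 0. Lengths are in m, angles in rad, forces in N, time in s.
With the tool pointing down it reaches from about 0.425 to 0.875 m from the base axis. Payload 9.9 kg.
Tool frame: the origin (TCP) lies on the centre line of the jaws, within the pads' length; the fingertips stand manip.nose_length ahead of it and the grasp point (between the pads) lies 11 mm behind it (manip.nose_length is the distance from the TCP to the fingertips, in m); z points along the fingers, y is the direction in which the jaws open and shut (so a half turn about z gives the same grasp; the last joint's range is limited). The gripper opens to 85 mm and grips with 20 to 120 N. Pads are 22 mm wide; open, the fingers measure 114 mm over their backs; the gripper's body (76 mm by 85 mm) begins 54 mm behind the grasp point. The pads swing forward as they close: fully open they stand 13 mm farther back than shut.
Start: joints at [1.182, 0.576, 0.025, 1.437, -0.015, 1.129, -0.057], TCP at [0.203, -0.644, 0.239] pointing down, gripper open.
Joint ranges: [-2.76, 2.76], [-0.34, 2.15], [-1.52, 1.57], [0.19, 2.46], [-1.09, 4.23], [0.17, 1.99], [-2.82, 2.82]. Speed limits (rad/s): [2.22, 2.22, 3.01, 3.01, 3.14, 3.14, 3.14].

## Interface

Orientations are given as a unit quaternion [x, y, z, w].
In Python, from workcell import manip gives the robot as it stands.
- The arm moves only by the tool play_rows, never from a script. Its argument "steps" is one flat list of numbers, 7 for each row, row after row: the turn, a rotation vector about the tool's x, y, z in rad, then the shift along the tool's x, y, z in m, then the opening, from 0 (shut) to 1 (fully open). In form: [ax, ay, az, tx, ty, tz, claw, ax, ay, az, tx, ty, tz, claw, ...]. A call has 1 to 20 rows; each row is the pose to reach, as a shift and turn from the pose commanded when the call began, along the tool's axes at that moment; what a row does not reach only later rows make up. A row lasts 1/8 s, in which the tool goes at most 62.5 mm and 10.7 degrees, less where a joint would pass 70% of its speed; a pose out of reach is approached as far as the arm can. A call with a gripper value outside its range is refused whole. The fingers move at their own pace and stop on an object; "grip_force" is the grip in N (left out, the last holds). Time passes only in rows, so rows that repeat a pose let the fingers close. It gives the time, the measured TCP pose, the force and the opening at its end, in the units of the state.
- manip.sense(): the state, without advancing time (a new reading comes with each control period).
- manip.capture(name): name is "scene" or "top"; returns a dict with "img" (420x560x3 uint8, red, green, blue), "camera_matrix" (3x3 intrinsics, pixels), "extrinsics" (4x4, takes a point from camera to world coordinates). Camera axes: x right, y up, looking along -z (the intrinsics and any distortion apply to the point x, -y, -z); pixel columns grow to the right and rows downward; lengths in m; the calibration is good to about 2 mm. A picture is of the moment at which its call begins. There is no depth.
- manip.sign_off(): hands the job in, once; it reports no verdict.
The state is a dict: "time_s": time; "joint_positions": joint angles; "qvel": joint speeds; "effort": joint torques, N m; "eef_pos": TCP position; "orientation": TCP orientation; "wrist_force": force on the tool from outside, world axes, zero at the start; "wrist_torque": the same for the moment, N m; "gripper_width": finger opening in m.
Only numpy, scipy, OpenCV 4.12 (cv2) and the standard library are available. Lean on these libraries where they do the work, as an engineer would, in place of code of your own. Each camera call takes 0.05 s, during which the arm holds its last target. There are 200 camera calls.

## Working session

There is one attempt and no reset: what is moved stays moved. The work goes in short steps, Python scripts to look and compute and a tool call to move; the robot and the scene stay as the last step left them, time stands still between calls to the robot, and variables do not carry over. Pictures are saved under pics/ and viewed, about 8 in all and at most 12, crops included, and the job is handed in when it is done.

Besides the shell and the picture viewer there is one more tool, called after "Request:" as name(argument=value, ...) on one line, values as JSON. play_rows: Moves the arm, as the interface text tells. Its arguments: {"type":"object","properties":{"steps":{"type":"array","items":{"type":"number"}},"grip_force":{"type":"number"}},"required":["steps"]}

```bash
ls; mkdir -p pics; cat > h.py <<'E'
from workcell import manip
import numpy as np, cv2, json
from scipy.spatial.transform import Rotation as R
def snap(n,f,crop=None,s=1):
    c=manip.capture(n); np.savez('pics/'+f+'.npz',**c)
    im=c['img'][:,:,::-1]
    if crop: im=im[crop[1]:crop[3],crop[0]:crop[2]]
    cv2.imwrite('pics/'+f+'.png',cv2.resize(im,None,fx=s,fy=s,interpolation=cv2.INTER_CUBIC)); return c
def pix2z(f,u,v,z):
    c=np.load('pics/'+f+'.npz'); d=np.linalg.inv(c['camera_matrix'])@[u,v,1]; d=np.array([d[0],-d[1],-d[2]])
    E=c['extrinsics']; w=E[:3,:3]@d; o=E[:3,3]; return o+w*(z-o[2])/w[2]
def proj(f,P):
    c=np.load('pics/'+f+'.npz'); E=c['extrinsics']; p=(np.atleast_2d(P)-E[:3,3])@E[:3,:3]; p=p*[1,-1,-1]; q=p@c['camera_matrix'].T; return q[:,:2]/q[:,2:]
E
python3 - <<'E'
from h import *
s=manip.sense(); print(s, manip.nose_length)
for n in('top','scene'):
    c=snap(n,n+'0',s=1.4); print(n,c['camera_matrix'].tolist(),c['extrinsics'].round(3).tolist(),[k for k in c])
E
```

```text
pics
{'time_s': 0.0, 'joint_positions': array([ 1.18216719,  0.57655218,  0.02483371,  1.43793568, -0.01501999,
        1.12898446, -0.05646062]), 'qvel': array([-7.22134138e-04, -2.36686812e-03,  1.94678087e-04, -9.84617550e-04,
        1.07195972e-03, -1.34134226e-03, -8.32349570e-05]), 'effort': array([ 1.21762980e-03, -7.65770817e+01,  2.25119144e+00, -2.85974479e+01,
        1.53886137e-02,  1.24268918e-02,  6.66906615e-06]), 'eef_pos': array([ 0.20246981, -0.64344631,  0.23841915]), 'orientation': array([ 9.88401452e-01,  1.51861286e-01, -1.61135434e-04, -8.32280450e-04]), 'wrist_force': array([ 0.55570854, -1.19137234,  0.18403111]), 'wrist_torque': array([ 0.01172921, -0.02714086,  0.00951516]), 'gripper_width': 0.08577480315890398} 0.008
top [[514.4513060065469, 0.0, 276.60368737597537], [0.0, 514.4513060065469, 211.155529646254], [0.0, 0.0, 1.0]] [[0.016, 0.981, -0.193, 0.264], [-1.0, 0.013, -0.014, -0.002], [-0.011, 0.193, 0.981, 1.53], [0.0, 0.0, 0.0, 1.0]] ['img', 'camera_matrix', 'extrinsics']
scene [[422.84814516304596, 0.0, 269.9797384966397], [0.0, 422.84814516304596, 212.83177001113472], [0.0, 0.0, 1.0]] [[0.058, -0.749, 0.66, 1.325], [0.998, 0.051, -0.03, -0.025], [-0.011, 0.661, 0.751, 1.002], [0.0, 0.0, 0.0, 1.0]] ['img', 'camera_matrix', 'extrinsics']
```

View pics/top0.png

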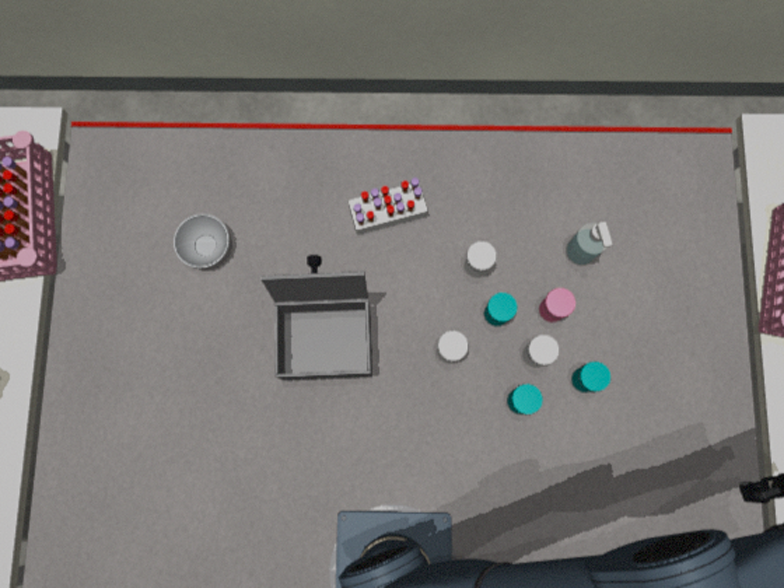

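View pics/scene0.png

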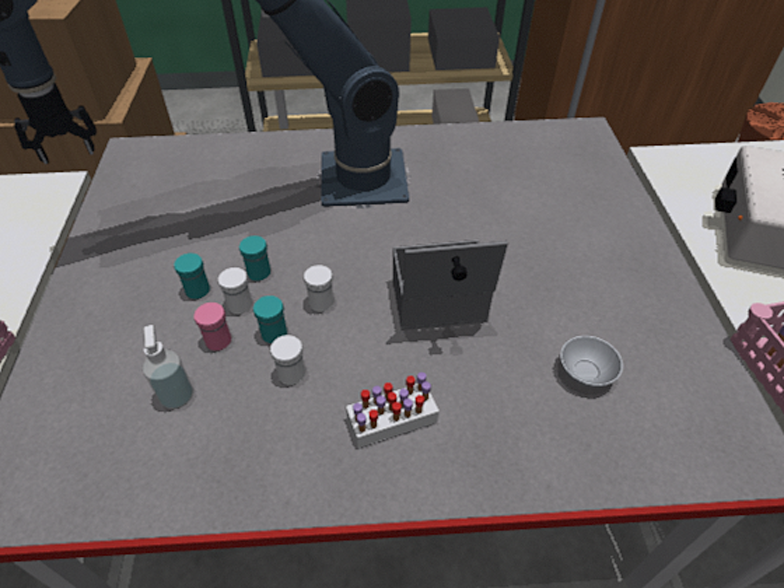

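The top view shows the white caps at (452,347), (481,256) and (544,350), with the case spanning roughly (278–372, 300–378), all in 1.4x pixels. The scene view confirms these and shows the lid standing just past upright.

```bash
python3 - <<'E'
from h import *
im=np.load('pics/top0.npz')['img']; hsv=cv2.cvtColor(im,cv2.COLOR_RGB2HSV)
def blobs(m,name):
    n,l,st,ce=cv2.connectedComponentsWithStats(m.astype('uint8'))
    for i in range(1,n):
        u,v=ce[i]
        if 200<st[i][4]<700 and 250<u<440 and 150<v<310:
            c=cv2.minEnclosingCircle(np.argwhere(l==i)[:,::-1].astype('float32'))
            print(name,ce[i].round(1),st[i],c[0],round(c[1],1),pix2z('top0',u,v,.09).round(4),pix2z('top0',*c[0],.09).round(4))
blobs((hsv[:,:,2]>165)&(hsv[:,:,1]<40),'white')
blobs((hsv[:,:,1]>80)&(hsv[:,:,2]>90),'col')
for n,(u,v) in dict(fl=(279,378.5),fr=(371,374.5),hr=(367.5,303),hl=(277,305)).items(): print(n,pix2z('top0',u/1.4,v/1.4,.105).round(4))
for n,(u,v) in dict(rackA=(349,207),rackB=(358,230),bowl=(202,242),pump=(592,240)).items(): print(n,pix2z('top0',u/1.4,v/1.4,.05).round(3))
c=im[180:290,180:400];cv2.imwrite('pics/case.png',cv2.resize(c[:,:,::-1],(800,400),interpolation=cv2.INTER_CUBIC))
E
```

```text
white [343.6 181.9] [334 172  20  21 317] (343.6697998046875, 181.78302001953125) 10.2 [ 0.6358 -0.1731  0.09  ] [ 0.6361 -0.1734  0.09  ]
white [323.3 246.3] [313 236  21  21 346] (323.1175231933594, 246.25697326660156) 10.6 [ 0.4483 -0.1143  0.09  ] [ 0.4484 -0.1139  0.09  ]
white [388.2 249.2] [378 239  21  21 348] (388.1170349121094, 249.3085174560547) 10.5 [ 0.4426 -0.2963  0.09  ] [ 0.4424 -0.296   0.09  ]
col [358.5 218.8] [348 209  22  21 357] (358.3529357910156, 219.11764526367188) 10.8 [ 0.5281 -0.2144  0.09  ] [ 0.5273 -0.214   0.09  ]
col [425.  268.4] [414 258  22  22 373] (425.0734558105469, 268.2630310058594) 11.1 [ 0.3906 -0.3969  0.09  ] [ 0.3908 -0.3973  0.09  ]
col [376.2 284.6] [365 274  23  22 383] (376.125, 284.5) 11.3 [ 0.3437 -0.2606  0.09  ] [ 0.344  -0.2603  0.09  ]
fl [0.3746 0.2295 0.105 ]
fr [0.3852 0.0479 0.105 ]
hr [0.5286 0.0578 0.105 ]
hl [0.5221 0.2401 0.105 ]
rackA [0.748 0.104 0.05 ]
rackB [0.697 0.084 0.05 ]
bowl [0.666 0.416 0.05 ]
pump [ 0.681 -0.413  0.05 ]
```

View pics/case.png

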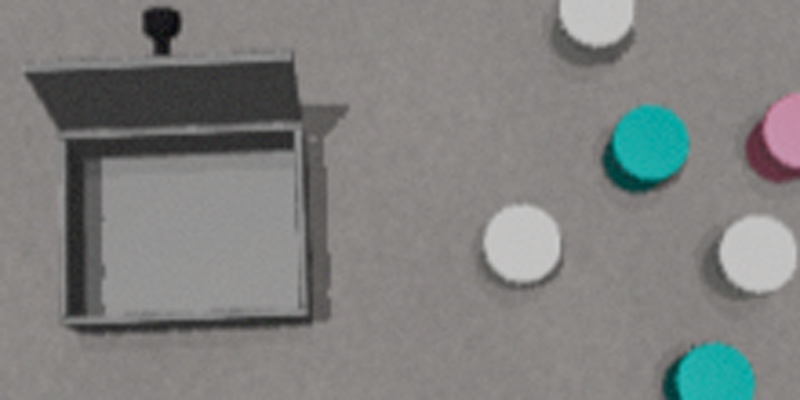

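```bash
cat >> h.py <<'E'
def to(*P):
    s=manip.sense(); r=R.from_quat(s['orientation']); print('t',round(s['time_s'],2),'tcp',s['eef_pos'].round(4),'F',s['wrist_force'].round(2),'w',round(s['gripper_width'],4))
    for p in P: print(p,'->',r.inv().apply(np.array(p)-s['eef_pos']).round(4))
E
python3 - <<'E'
from h import *
C=[pix2z('top0',180+u/3.636,180+v/3.636,.105) for u,v in((65,324),(308,318),(301,128),(61,137))]
for c in C: print(c.round(4))
print('ctr',np.mean(C,0).round(4))
f=C[1]-C[0];b=C[2]-C[3];print(np.linalg.norm(f),np.linalg.norm(b),np.arctan2(f[0],-f[1]),np.arctan2(b[0],-b[1]))
print('pink',pix2z('top0',560/1.4,304/1.4,.09))
to((.443,-.296,.2),(.443,-.296,.062))
E
```

```text
[0.378  0.2336 0.105 ]
[0.3853 0.0487 0.105 ]
[0.5322 0.0571 0.105 ]
[0.5225 0.2432 0.105 ]
ctr [0.4545 0.1456 0.105 ]
0.18501702020149266 0.1863917447859174 0.03929583255724377 0.051650278906203925
pink [ 0.53465301 -0.33208241  0.09      ]
t 0.1 tcp [ 0.2024 -0.6435  0.2385] F [-1.01  0.78 -0.08] w 0.0853
(0.443, -0.296, 0.2) -> [ 0.3338 -0.2593  0.0389]
(0.443, -0.296, 0.062) -> [ 0.3338 -0.259   0.1769]
```

Request:
play_rows(steps=[0, 0, 0, 0.056, -0.043, 0.0065, 1, 0, 0, 0, 0.111, -0.086, 0.013, 1, 0, 0, 0, 0.167, -0.13, 0.0195, 1, 0, 0, 0, 0.223, -0.173, 0.026, 1, 0, 0, 0, 0.278, -0.216, 0.033, 1, 0, 0, 0, 0.334, -0.259, 0.039, 1, 0, 0, 0, 0.334, -0.259, 0.039, 1, 0, 0, 0, 0.334, -0.259, 0.039, 1, 0, 0, 0, 0.334, -0.259, 0.039, 1, 0, 0, 0, 0.334, -0.259, 0.039, 1])

```text
time_s: 1.35
eef_pos: [0.4426, -0.2979, 0.2003]
orientation: [0.989, 0.151, -0.0, 0.0]
wrist_force: [-0.5, 0.1, 0.5]
gripper_width: 0.0853
```

```bash
python3 - <<'E'
from h import *
snap('top','top1',(240,130,460,300),3.6)
to((.443,-.296,.062))
print(manip.sense()['joint_positions'].round(2),manip.sense()['orientation'].round(4))
E
```

```text
t 1.4 tcp [ 0.4426 -0.2979  0.2003] F [-0.64  0.93  0.83] w 0.0856
(0.443, -0.296, 0.062) -> [ 0.001  -0.0017  0.1383]
[ 0.52  0.41 -0.03  1.86  0.01  0.87 -0.78] [ 9.886e-01  1.506e-01 -2.000e-04  2.000e-04]
```

Request:
play_rows(steps=[0, 0, 0, 0.001, -0.002, 0.04, 1, 0, 0, 0, 0.001, -0.002, 0.08, 1, 0, 0, 0, 0.001, -0.002, 0.115, 1, 0, 0, 0, 0.001, -0.002, 0.138, 1, 0, 0, 0, 0.001, -0.002, 0.138, 1, 0, 0, 0, 0.001, -0.002, 0.138, 0.5, 0, 0, 0, 0.001, -0.002, 0.138, 0.2, 0, 0, 0, 0.001, -0.002, 0.138, 0.2, 0, 0, 0, 0.001, -0.002, 0.138, 0.2, 0, 0, 0, 0.001, -0.002, 0.138, 0.2], grip_force=45)

```text
time_s: 2.65
eef_pos: [0.4443, -0.2951, 0.0638]
orientation: [0.988, 0.152, 0.001, 0.001]
wrist_force: [-1.1, 0.2, 6.9]
gripper_width: 0.0588
```

```bash
python3 - <<'E'
from h import *
snap('scene','sc1',(130,130,350,300),3.6)
to()
E
```

```text
t 2.7 tcp [ 0.4443 -0.2951  0.0638] F [-2.    0.08  6.52] w 0.059
```

View pics/sc1.png

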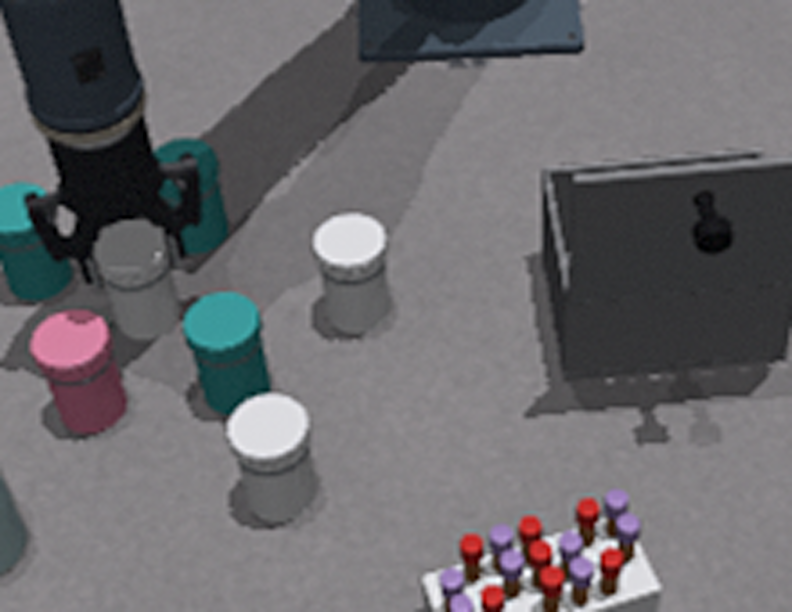

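The canister at (140,275) in the crop is held by its cap, with the neighbours clear. Next I lift it slightly to weigh it.

Request:
play_rows(steps=[0, 0, 0, 0, 0, -0.008, 0.2, 0, 0, 0, 0, 0, -0.02, 0.2, 0, 0, 0, 0, 0, -0.03, 0.2, 0, 0, 0, 0, 0, -0.03, 0.2, 0, 0, 0, 0, 0, -0.03, 0.2, 0, 0, 0, 0, 0, -0.03, 0.2, 0, 0, 0, 0, 0, -0.03, 0.2, 0, 0, 0, 0, 0, -0.03, 0.2])

```text
time_s: 3.7
eef_pos: [0.4438, -0.2944, 0.0921]
orientation: [0.988, 0.152, -0.0, -0.0]
wrist_force: [0.4, 1.3, -6.1]
gripper_width: 0.0587
```

```bash
python3 - <<'E'
from h import *
F=[]
for i in range(4): manip.capture('top'); F.append(manip.sense()['wrist_force'][2])
print(np.round(F,2)); to()
E
```

```text
[-5.77 -6.01 -7.35 -5.52]
t 3.9 tcp [ 0.4438 -0.2944  0.0922] F [-0.08  0.66 -5.52] w 0.0587
```

About 6.1 N means roughly 620 g, so this is the packed one. Next it goes to the case.

```bash
python3 - <<'E'
from h import *
to((.444,-.294,.23),(.444,.145,.23))
E
```

```text
t 3.9 tcp [ 0.4438 -0.2944  0.0922] F [-0.08  0.66 -5.52] w 0.0587
(0.444, -0.294, 0.23) -> [ 0.0003 -0.0003 -0.1378]
(0.444, 0.145, 0.23) -> [ 0.1321 -0.4191 -0.1377]
```

Request:
play_rows(steps=[0, 0, 0, 0, 0, -0.03, 0.2, 0, 0, 0, 0, 0, -0.07, 0.2, 0, 0, 0, 0, 0, -0.11, 0.2, 0, 0, 0, 0.003, -0.01, -0.138, 0.2, 0, 0, 0, 0.012, -0.038, -0.138, 0.2, 0, 0, 0, 0.025, -0.078, -0.138, 0.2, 0, 0, 0, 0.038, -0.12, -0.138, 0.2, 0, 0, 0, 0.051, -0.162, -0.138, 0.2, 0, 0, 0, 0.064, -0.204, -0.138, 0.2, 0, 0, 0, 0.077, -0.246, -0.138, 0.2, 0, 0, 0, 0.09, -0.288, -0.138, 0.2, 0, 0, 0, 0.104, -0.33, -0.138, 0.2, 0, 0, 0, 0.117, -0.37, -0.138, 0.2, 0, 0, 0, 0.126, -0.4, -0.138, 0.2, 0, 0, 0, 0.131, -0.415, -0.138, 0.2, 0, 0, 0, 0.132, -0.419, -0.138, 0.2, 0, 0, 0, 0.132, -0.419, -0.138, 0.2, 0, 0, 0, 0.132, -0.419, -0.138, 0.2, 0, 0, 0, 0.132, -0.419, -0.138, 0.2])

```text
time_s: 6.28
eef_pos: [0.4441, 0.144, 0.2303]
orientation: [0.989, 0.151, -0.0, 0.0]
wrist_force: [-0.0, 0.1, -6.7]
gripper_width: 0.0589
```

```bash
python3 - <<'E'
from h import *
snap('scene','sc2',(130,100,370,280),3.3)
to((.444,.145,.08),(.444,.145,.071))
s=manip.sense();print(s['joint_positions'].round(2),s['orientation'].round(3))
E
```

```text
t 6.33 tcp [0.4441 0.1442 0.2303] F [ 0.03  0.25 -7.72] w 0.0586
(0.444, 0.145, 0.08) -> [ 0.0002 -0.0008  0.1503]
(0.444, 0.145, 0.071) -> [ 0.0002 -0.0008  0.1593]
[-0.26  0.28 -0.21  1.97  0.07  0.89 -1.77] [0.988 0.151 0.    0.   ]
```

View pics/sc2.png

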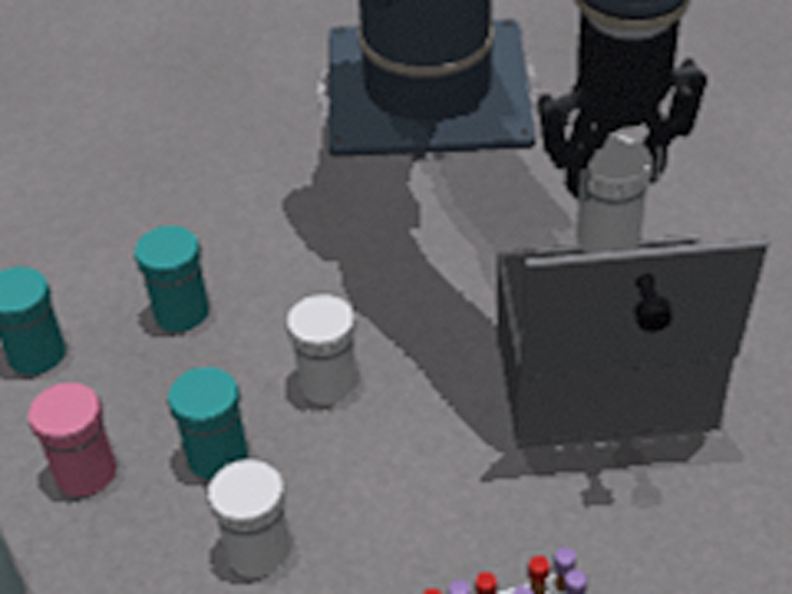

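The canister hangs upright at (615,200), above the case. Next I lower it to just above the floor.

Request:
play_rows(steps=[0, 0, 0, 0, -0.001, 0.03, 0.2, 0, 0, 0, 0, -0.001, 0.065, 0.2, 0, 0, 0, 0, -0.001, 0.1, 0.2, 0, 0, 0, 0, -0.001, 0.13, 0.2, 0, 0, 0, 0, -0.001, 0.148, 0.2, 0, 0, 0, 0, -0.001, 0.155, 0.2, 0, 0, 0, 0, -0.001, 0.156, 0.2, 0, 0, 0, 0, -0.001, 0.156, 0.2, 0, 0, 0, 0, -0.001, 0.156, 0.2])

```text
time_s: 7.45
eef_pos: [0.4441, 0.146, 0.075]
orientation: [0.988, 0.152, 0.001, -0.0]
wrist_force: [-0.6, 0.6, -6.9]
gripper_width: 0.0587
```

Request:
play_rows(steps=[0, 0, 0, 0, 0, 0.002, 0.2, 0, 0, 0, 0, 0, 0.002, 0.2, 0, 0, 0, 0, 0, 0.002, 0.2])

```text
time_s: 7.82
eef_pos: [0.4437, 0.1459, 0.0723]
orientation: [0.988, 0.152, -0.0, 0.0]
wrist_force: [0.1, -0.7, -7.4]
gripper_width: 0.0586
```

Request:
play_rows(steps=[0, 0, 0, 0, 0, 0.001, 0.2, 0, 0, 0, 0, 0, 0.002, 0.2, 0, 0, 0, 0, 0, 0.002, 0.2])

```text
time_s: 8.2
eef_pos: [0.4436, 0.1458, 0.0702]
orientation: [0.988, 0.152, -0.0, 0.0]
wrist_force: [-0.2, 0.0, -6.6]
gripper_width: 0.0588
```

Request:
play_rows(steps=[0, 0, 0, 0, 0, 0.001, 0.2, 0, 0, 0, 0, 0, 0.001, 0.2, 0, 0, 0, 0, 0, 0.001, 0.2])

```text
time_s: 8.57
eef_pos: [0.4438, 0.1459, 0.0698]
orientation: [0.988, 0.152, 0.0, -0.0]
wrist_force: [-2.3, -0.1, 6.2]
gripper_width: 0.0587
```

It now stands on the case floor (force changed from -6.6 N to +6.2 N). I release it, rise, and check.

Request:
play_rows(steps=[0, 0, 0, 0, 0, -0.001, 0.5, 0, 0, 0, 0, 0, -0.001, 0.8, 0, 0, 0, 0, 0, -0.001, 1, 0, 0, 0, 0, 0, -0.001, 1, 0, 0, 0, 0, 0, -0.001, 1, 0, 0, 0, 0, 0, -0.02, 1, 0, 0, 0, 0, 0, -0.06, 1, 0, 0, 0, 0, 0, -0.11, 1, 0, 0, 0, 0, 0, -0.16, 1, 0, 0, 0, 0, 0, -0.21, 1, 0, 0, 0, 0, 0, -0.24, 1, 0, 0, 0, 0, 0, -0.24, 1, 0, 0, 0, 0, 0, -0.24, 1])

```text
time_s: 10.2
eef_pos: [0.4433, 0.1456, 0.3086]
orientation: [0.988, 0.152, -0.0, 0.0]
wrist_force: [-0.8, -0.1, -0.5]
gripper_width: 0.0856
```

```bash
python3 - <<'E'
from h import *
to((.64,.10,.31),(.62,.10,.224))
H=np.array([.5315,.105])
for th in np.arange(1.9,-.01,-.1):
    x,z=H+.12*np.array([-np.cos(th),np.sin(th)])+.008*np.array([np.sin(th),np.cos(th)])
    print(round(th,1),round(x+.013,3),round(z+.008,3),end=' ; ')
E
```

```text
t 10.2 tcp [0.4433 0.1456 0.3086] F [-0.83 -0.12 -0.51] w 0.0856
(0.64, 0.1, 0.31) -> [ 0.174   0.1026 -0.0016]
(0.62, 0.1, 0.224) -> [0.155  0.0966 0.0844]
1.9 0.591 0.224 ; 1.8 0.58 0.228 ; 1.7 0.568 0.231 ; 1.6 0.556 0.233 ; 1.5 0.544 0.233 ; 1.4 0.532 0.233 ; 1.3 0.52 0.231 ; 1.2 0.508 0.228 ; 1.1 0.497 0.224 ; 1.0 0.486 0.218 ; 0.9 0.476 0.212 ; 0.8 0.467 0.205 ; 0.7 0.458 0.196 ; 0.6 0.45 0.187 ; 0.5 0.443 0.178 ; 0.4 0.437 0.167 ; 0.3 0.432 0.156 ; 0.2 0.428 0.145 ; 0.1 0.426 0.133 ; -0.0 0.424 0.121 ;
```

Request:
play_rows(steps=[0, 0, 0, 0.02, 0.03, -0.004, 0.5, 0, 0, 0, 0.05, 0.05, -0.004, 0, 0, 0, 0, 0.09, 0.075, -0.004, 0, 0, 0, 0, 0.13, 0.09, -0.003, 0, 0, 0, 0, 0.16, 0.1, -0.002, 0, 0, 0, 0, 0.174, 0.103, -0.002, 0, 0, 0, 0, 0.174, 0.103, -0.002, 0, 0, 0, 0, 0.166, 0.1, 0.04, 0, 0, 0, 0, 0.155, 0.0965, 0.084, 0, 0, 0, 0, 0.155, 0.0965, 0.084, 0, 0, 0, 0, 0.155, 0.0965, 0.084, 0, 0, 0, 0, 0.155, 0.0965, 0.084, 0])

```text
time_s: 11.7
eef_pos: [0.6218, 0.1006, 0.2273]
orientation: [0.988, 0.152, 0.002, -0.0]
wrist_force: [0.0, 0.3, 0.1]
gripper_width: 0.0003
```

```bash
python3 - <<'E'
from h import *
snap('scene','sc3',(200,60,440,240),3.3)
to(*[(x,.10,z) for x,z in ((.591,.224),(.58,.228),(.568,.231),(.556,.233),(.544,.233),(.532,.233),(.52,.231),(.508,.228),(.497,.224),(.486,.218),(.476,.212),(.467,.205))])
E
```

```text
t 11.75 tcp [0.6216 0.1005 0.2271] F [-0.4  -0.11 -0.71] w 0.0002
(0.591, 0.1, 0.224) -> [-0.0293 -0.0087  0.003 ]
(0.58, 0.1, 0.228) -> [-0.0398 -0.012  -0.0011]
(0.568, 0.1, 0.231) -> [-0.0512 -0.0156 -0.0041]
(0.556, 0.1, 0.233) -> [-0.0627 -0.0192 -0.0061]
(0.544, 0.1, 0.233) -> [-0.0741 -0.0228 -0.0062]
(0.532, 0.1, 0.233) -> [-0.0856 -0.0264 -0.0062]
(0.52, 0.1, 0.231) -> [-0.097  -0.03   -0.0042]
(0.508, 0.1, 0.228) -> [-0.1085 -0.0336 -0.0013]
(0.497, 0.1, 0.224) -> [-0.119  -0.0369  0.0027]
(0.486, 0.1, 0.218) -> [-0.1295 -0.0402  0.0087]
(0.476, 0.1, 0.212) -> [-0.1391 -0.0432  0.0146]
(0.467, 0.1, 0.205) -> [-0.1477 -0.0459  0.0216]
```

View pics/sc3.png

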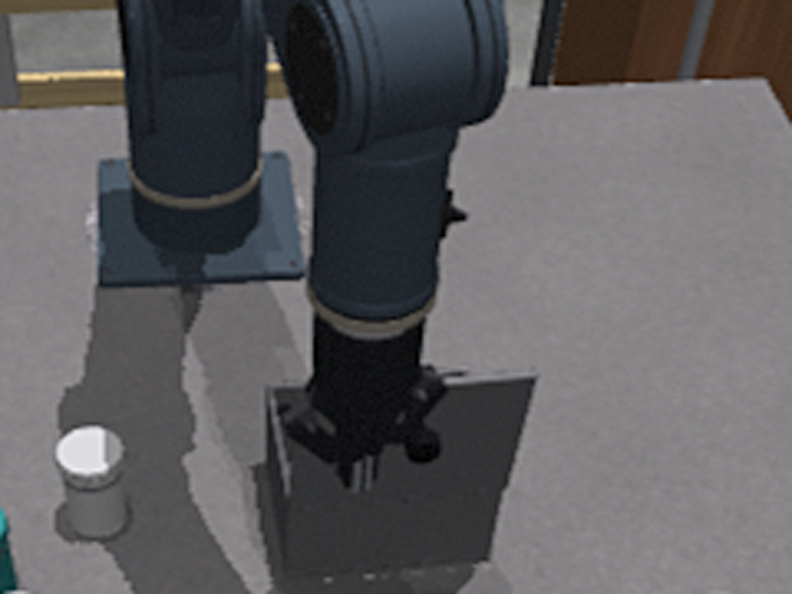

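The fingers are behind the lid at (360,470), and the knob at (425,445) is close to a gripper knuckle. I shift 15 mm to the right, then push.

Request:
play_rows(steps=[0, 0, 0, -0.005, 0.014, 0.001, 0, 0, 0, 0, -0.02, 0.01, 0.002, 0, 0, 0, 0, -0.034, 0.0055, 0.003, 0, 0, 0, 0, -0.044, 0.002, -0.001, 0, 0, 0, 0, -0.056, -0.001, -0.004, 0, 0, 0, 0, -0.067, -0.005, -0.006, 0, 0, 0, 0, -0.079, -0.0085, -0.006, 0, 0, 0, 0, -0.079, -0.0085, -0.006, 0])

```text
time_s: 12.75
eef_pos: [0.5416, 0.0848, 0.2315]
orientation: [0.988, 0.152, -0.0, -0.0]
wrist_force: [0.3, 0.4, 0.1]
gripper_width: 0.0003
```

Request:
play_rows(steps=[0, 0, 0, -0.011, -0.0035, 0, 0, 0, 0, 0, -0.0225, -0.007, 0.002, 0, 0, 0, 0, -0.034, -0.011, 0.005, 0, 0, 0, 0, -0.045, -0.0145, 0.009, 0, 0, 0, 0, -0.045, -0.0145, 0.009, 0])

```text
time_s: 13.38
eef_pos: [0.4939, 0.0851, 0.222]
orientation: [0.988, 0.152, -0.001, -0.0]
wrist_force: [-0.1, 0.7, 0.6]
gripper_width: 0.0
```

```bash
python3 - <<'E'
from h import *
snap('scene','sc4',(200,60,440,240),3.3)
to(*[(x,.083,z) for x,z in ((.486,.218),(.476,.212),(.467,.205),(.458,.196),(.450,.187),(.443,.178),(.437,.167),(.433,.156),(.431,.145),(.43,.133),(.43,.121))])
E
```

```text
t 13.43 tcp [0.4946 0.0852 0.2222] F [0.62 0.1  1.03] w 0.0
(0.486, 0.083, 0.218) -> [-0.0089 -0.0005  0.0042]
(0.476, 0.083, 0.212) -> [-0.0184 -0.0035  0.0102]
(0.467, 0.083, 0.205) -> [-0.027  -0.0062  0.0172]
(0.458, 0.083, 0.196) -> [-0.0356 -0.0089  0.0262]
(0.45, 0.083, 0.187) -> [-0.0432 -0.0113  0.0352]
(0.443, 0.083, 0.178) -> [-0.0499 -0.0134  0.0442]
(0.437, 0.083, 0.167) -> [-0.0556 -0.0152  0.0552]
(0.433, 0.083, 0.156) -> [-0.0594 -0.0164  0.0663]
(0.431, 0.083, 0.145) -> [-0.0613 -0.017   0.0773]
(0.43, 0.083, 0.133) -> [-0.0622 -0.0173  0.0893]
(0.43, 0.083, 0.121) -> [-0.0622 -0.0173  0.1013]
```

View pics/sc4.png

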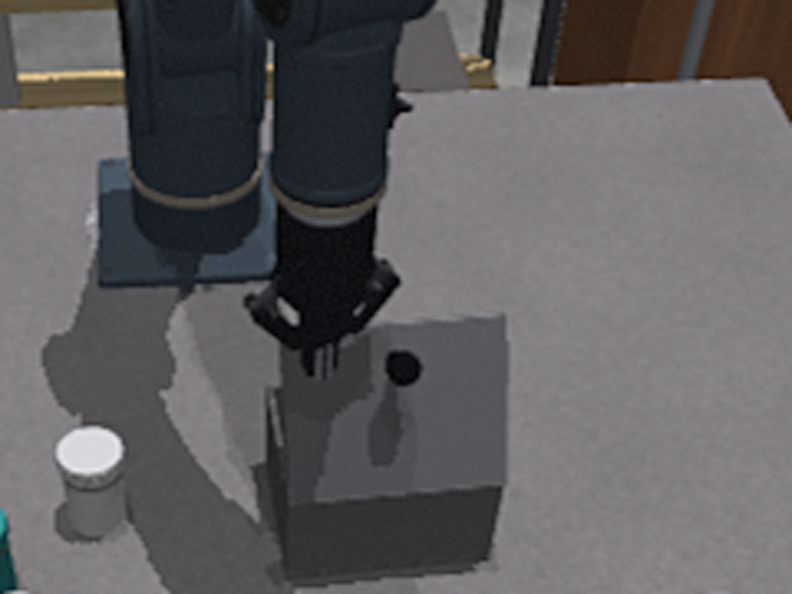

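The lid has swung forward, with the fingers on its outer face at (320,370) and the knob clear. I continue the arc down.

Request:
play_rows(steps=[0, 0, 0, -0.009, -0.001, 0.004, 0, 0, 0, 0, -0.018, -0.0035, 0.01, 0, 0, 0, 0, -0.027, -0.006, 0.017, 0, 0, 0, 0, -0.036, -0.009, 0.026, 0, 0, 0, 0, -0.043, -0.011, 0.035, 0, 0, 0, 0, -0.05, -0.013, 0.044, 0, 0, 0, 0, -0.056, -0.015, 0.055, 0, 0, 0, 0, -0.059, -0.016, 0.066, 0, 0, 0, 0, -0.061, -0.017, 0.077, 0, 0, 0, 0, -0.062, -0.017, 0.089, 0, 0, 0, 0, -0.062, -0.017, 0.097, 0, 0, 0, 0, -0.062, -0.017, 0.097, 0])

```text
time_s: 14.92
eef_pos: [0.4309, 0.0826, 0.1247]
orientation: [0.988, 0.152, -0.001, 0.0]
wrist_force: [0.6, -0.4, 0.3]
gripper_width: -0.0001
```

Request:
play_rows(steps=[0, 0, 0, 0, 0, 0.002, 0, 0, 0, 0, 0, 0, 0.004, 0, 0, 0, 0, 0, 0, 0.004, 0])

```text
time_s: 15.3
eef_pos: [0.4313, 0.0827, 0.1216]
orientation: [0.988, 0.152, 0.0, -0.0]
wrist_force: [-1.6, 0.3, 2.8]
gripper_width: -0.0001
```

Request:
play_rows(steps=[0, 0, 0, 0, 0, 0.001, 0, 0, 0, 0, 0, 0, 0.002, 0, 0, 0, 0, 0, 0, 0.002, 0])

```text
time_s: 15.68
eef_pos: [0.4313, 0.0827, 0.1212]
orientation: [0.988, 0.152, 0.001, 0.0]
wrist_force: [-7.6, -0.7, 34.9]
gripper_width: 0.0002
```

Request:
play_rows(steps=[0, 0, 0, 0, 0, 0.001, 0, 0, 0, 0, 0, 0, 0.001, 0])

```text
time_s: 15.92
eef_pos: [0.4314, 0.0827, 0.121]
orientation: [0.988, 0.152, 0.001, 0.0]
wrist_force: [-11.8, -2.2, 50.1]
gripper_width: -0.0001
```

The lid stops firmly at the predicted shut height. I retreat and check.

Request:
play_rows(steps=[0, 0, 0, 0, 0, -0.015, 0, 0, 0, 0, 0, 0, -0.05, 0, 0, 0, 0, 0, 0, -0.1, 0, 0, 0, 0, -0.015, 0.04, -0.15, 0, 0, 0, 0, -0.03, 0.09, -0.18, 0, 0, 0, 0, -0.045, 0.14, -0.18, 0, 0, 0, 0, -0.06, 0.19, -0.18, 0, 0, 0, 0, -0.06, 0.24, -0.18, 0, 0, 0, 0, -0.06, 0.3, -0.18, 0, 0, 0, 0, -0.06, 0.36, -0.18, 0, 0, 0, 0, -0.06, 0.36, -0.18, 0, 0, 0, 0, -0.06, 0.36, -0.18, 0, 0, 0, 0, -0.06, 0.36, -0.18, 0])

```text
time_s: 17.55
eef_pos: [0.4819, -0.2774, 0.2984]
orientation: [0.988, 0.153, 0.0, -0.0]
wrist_force: [-0.0, -0.4, -0.2]
gripper_width: 0.0002
```

```bash
python3 - <<'E'
from h import *
c=snap('scene','sc5',(90,100,470,320),2.1); snap('top','top5',(180,110,400,290),3.3); to()
ctr=np.array([.4545,.1456]);yaw=.045;ex=np.array([np.cos(yaw),np.sin(yaw)]);ey=np.array([-ex[1],ex[0]])
im=cv2.imread('pics/top5.png'); 
for a,b in((-1,-1),(-1,1),(1,1),(1,-1)):
    p=proj('top5',[*(ctr+ex*.075*a+ey*.095*b),.113])[0]; cv2.circle(im,tuple(int(q) for q in (p-[180,110])*3.3),3,(0,0,255),-1)
a=np.concatenate([im,np.zeros_like(im)],0)[:594]
s=cv2.imread('pics/sc5.png')
for A,B in((-1,-1),(-1,1),(1,1),(1,-1)):
    p=proj('sc5',[*(ctr+ex*.075*A+ey*.095*B),.113])[0]; cv2.circle(s,tuple(int(q) for q in (p-[90,100])*2.1),3,(0,0,255),-1)
cv2.imwrite('pics/sc5b.png',s); cv2.imwrite('pics/top5b.png',a)
E
```

```text
t 17.65 tcp [ 0.482  -0.2776  0.2986] F [-0.89 -0.42  0.6 ] w 0.0
```

View pics/sc5b.png

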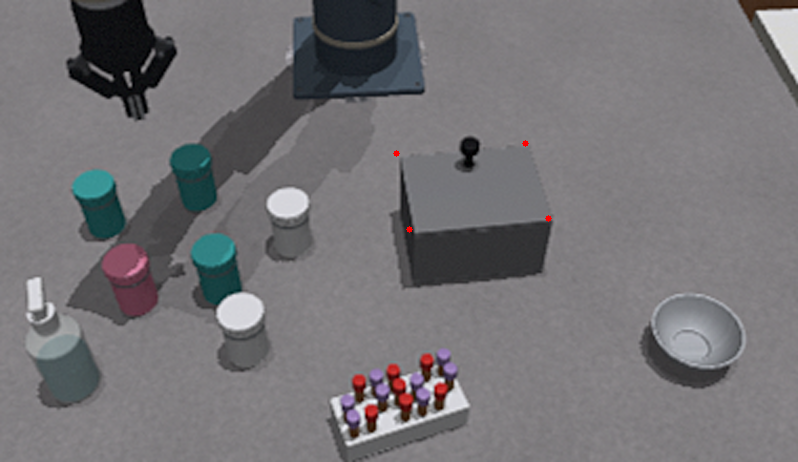

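View pics/top5b.png

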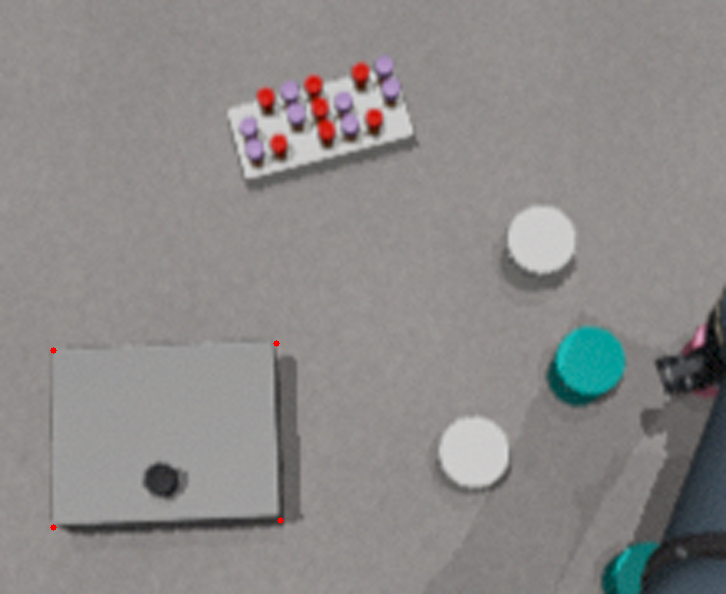

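The lid is flat and shut in both views, and its corners match the projected shut position to within a few mm. The empties at scene (290,222) and (241,330) and all the other things are undisturbed.

```bash
python3 -c "
from h import *
print(manip.sign_off())"
```

```text
the job is handed in; nothing more can be done
None
```

The packed canister is upright in the case with the lid shut, and I handed the job in at about 18 s of the 72 s allowed; no verdict is reported.

- **Finding it:** I lifted the canister at (0.443, -0.296). It read about 6 to 7 N, or roughly 600 to 700 g, well above the 1.5 N of an empty one. I therefore left the other two canisters untouched.
- **Placing it:** I lowered it in small steps until the floor took the weight, then opened the gripper and rose straight up. I did not look inside the case again before closing the lid.
- **Closing the lid:** I swept it shut with the closed fingertips on its outer face. It stopped at the expected shut height (TCP 0.121 m), and I pressed it with the fingertips up to about 50 N.
- **Last pictures:** Both views show the lid flat. Its front corners sit a few mm off my projection in the scene view, which I put down to my estimate of the case position rather than a gap. The two empties, the bystanders and the look-alikes stand where they were. The pink look-alike is partly hidden by the arm in the top view but stands in the scene view. The arm was touching nothing at hand-in.

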